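# Push the computer base into the corner of its bench fixture

### The job

Push the open base of the small computer across the bench until it sits squarely in the inside corner of the aluminium fixture: one long side flush along the long fence and one end up against the end stop. Only push it, keeping it flat on the bench, never lifted or tipped, and leave the cup, the tape spool and the battery pack where they are.

Things in the scene. Friction and masses are not known exactly. Their poses are not given: they have to be found in the camera images.
- base: Loose open black computer base: rectangular tray 140 (its x) x 100 (its y) x 30 mm high, 3 mm upright walls, green circuit board, fan and copper parts inside; 0.3 to 0.65 kg. Origin: centre of its underside, z up. Starts clear of the fence on the robot's right (-y) side of it, long side along it within 20 degrees.
- fence: Fixed straight aluminium bar 310 mm long, 16 high, running roughly away from the robot (turned up to 12 degrees). Origin at bench height, mid-length, on the face towards the base; x runs along it away from the robot, y away from the base. The bar fills y 0 to 18 mm, the base belongs at y < 0: flush, with its long side along the bar, its centre is at y = -50 mm in this frame.
- stop: Fixed aluminium block across one end of the fence, 140 mm from its middle: near or far end, differing between starts (the other end has a flat cap only). Axes as the fence's; origin at bench height, mid-thickness, level with the fence's face. Fills x -8 to 8, y -70 to 18 mm, 22 high. With its end against it the base's centre is 78 mm from this origin along x, towards the fence's middle.
- cup_mid (a point): Bystander: small loose steel bowl for screws, 60 mm across, 35 mm high; point at its centre half-way up. To the right of the work. Leave alone.
- spool_mid (a point): Bystander: loose roll of amber tape lying flat, 76 mm across, 20 mm high; point at its centre. Left of the fence, on its back side. Leave alone.
- pack_mid (a point): Bystander: loose flat black battery pack, 90 x 55 x 12 mm; point at its centre. To the right of the work. Leave alone.
There are look-alikes about, which are no part of the job. Of the things that look like the base, take the one that is farthest to the robot's left at the start. Several things have the shape of the stop; the one meant has the colours described above.

How it is judged:
By the outcome, as a careful person would: the job done as asked, in the order asked, and still so for the second after the job is handed in, with the robot touching nothing.
It also fails if it takes over 58 s, if anything falls off the work surface, if the arm or the gripper's body presses on something with over 40 N, if the wrist force passes 120 N, or if a joint passes its speed limit or range.

### The arm

A 7-joint arm with a two-finger parallel gripper is mounted at the origin on the work surface. World frame = base frame: x ahead of the robot, y to its left, z up, the work surface at z = 0. Lengths are in m, angles in rad, forces in N, time in s.
With the tool pointing down it reaches from about 0.425 to 0.925 m from the base axis. Payload 6.8 kg.
Tool frame: the origin (TCP) lies at the very end of the fingers, on their centre line; the grasp point (between the pads) lies 19 mm behind it; z points along the fingers, x is the direction in which the jaws open and shut, and the axes are right-handed (so a half turn about z gives the same grasp; the last joint's range is limited). The gripper opens to 85 mm and grips with 20 to 120 N. Pads are 22 mm wide; open, the fingers measure 114 mm over their backs; the gripper's body (76 mm by 85 mm) begins 54 mm behind the grasp point. The pads swing forward as they close: fully open they stand 13 mm farther back than shut.
Start: joints at [-1.261, 0.477, 0.022, 1.555, -0.011, 1.109, -0.083], TCP at [0.274, 0.617, 0.231] pointing down, gripper open.
Joint ranges: [-2.96, 2.96], [-0.34, 2.1], [-1.41, 1.46], [0.24, 2.44], [-1.37, 4.51], [0.17, 1.92], [-2.96, 2.96]. Speed limits (rad/s): [2.39, 2.39, 3.14, 3.14, 3.14, 3.14, 3.14].

### API

Orientations are given as a rotation vector (axis times angle).
In Python, from bench import * gives the robot as it stands.
- The arm moves only by the tool servo_tool, never from a script. Its argument "increments" is one flat list of numbers, 7 for each row, row after row: the shift along the tool's x, y, z in mm, then the turn, a rotation vector about the tool's x, y, z in rad, then the finger opening in mm, from 0 to 85.4. In form: [tx, ty, tz, wx, wy, wz, fingers, tx, ty, tz, wx, wy, wz, fingers, ...]. A call has exactly 8 rows; each row shifts and turns the commanded pose from where the row before left it, along the tool's axes as they then stand; what a row does not reach is not made up. A row lasts 1/8 s, in which the tool goes at most 62.5 mm and 10.7 degrees, less where a joint would pass 70% of its speed; a pose out of reach is approached as far as the arm can. A call is refused whole if a number of a shift passes 62.5 or a number of a turn 0.188, either way. A call with a gripper value outside its range is refused whole. The fingers move at their own pace and stop on an object; "squeeze" is the grip in N (left out, the last holds). Time passes only in rows, so rows that do not move let the fingers close, or fill a call up. It gives the time, the measured TCP pose, the force and the opening at its end, in the units of the state.
- get_obs(): the state, without advancing time (a new reading comes with each control period).
- grab_frame(name): name is "scene" or "top" or "wrist"; returns (picture, depth): 480x640x3 uint8, red, green, blue; 480x640 float32, m along the optical axis (not along the pixel's ray), 0 where there is no reading.
- calibration(name): a dict with "fx", "fy", "cx", "cy" (pixels), "eye" and "orientation" of the camera in the world; the wrist camera has in their place "T_tool_cam" (4x4, takes a point from camera to tool coordinates, whose origin is the TCP and whose axes are the tool frame's). Camera axes: x right, y up, looking along -z (the intrinsics and any distortion apply to the point x, -y, -z); pixel columns grow to the right and rows downward; lengths in m; the calibration is good to about 2 mm. A picture is of the moment at which its call begins: read the wrist's pose just before it. calibration takes no time and is no camera call.
- hand_in(): hands the job in, once; it reports no verdict.
The state is a dict: "clock": time; "joints": joint angles; "qvel": joint speeds; "tau": joint torques, N m; "tcp_pos": TCP position; "orientation": TCP orientation; "contact_force": force on the tool from outside, world axes, zero at the start; "moment": the same for the moment, N m; "grip_width": finger opening in m.
Only numpy, scipy, OpenCV 4.12 (cv2) and the standard library are available. Lean on these libraries where they do the work, as an engineer would, in place of code of your own. Each camera call takes 0.05 s, during which the arm holds its last target.

## Working session

There is one attempt and no reset: what is moved stays moved. The work goes in short steps, Python scripts to look and compute and a tool call to move; the robot and the scene stay as the last step left them, time stands still between calls to the robot, and variables do not carry over. Pictures are saved under pics/ and viewed, and the job is handed in when it is done.

Besides the shell and the picture viewer there is one more tool, called as name(argument=value, ...), one argument or row to a line, values as JSON. servo_tool: Moves the arm, as the interface text tells. Its arguments: {"type":"object","properties":{"increments":{"type":"array","items":{"type":"number"}},"squeeze":{"type":"number"}},"required":["increments"]}

```bash
mkdir -p pics; ls
python3 - <<'E'
from bench import *
import cv2, numpy as np
print(get_obs())
for n in ["scene","top"]:
    p,d=grab_frame(n); cv2.imwrite(f"pics/{n}0.png",p[:,:,::-1]); np.save(f"pics/{n}0.npy",d); np.save(f"pics/{n}0rgb.npy",p)
    print(n,calibration(n))
print(calibration("wrist"))
E
```

```text
pics
{'clock': 0.0, 'joints': array([-1.26110327,  0.47779515,  0.02233703,  1.55643534, -0.01149452,
        1.10929294, -0.08310659]), 'qvel': array([ 1.18471225e-03, -1.96588552e-03, -6.83088414e-05,  5.55906962e-04,
        1.17935172e-03,  5.90210672e-04, -4.13448322e-04]), 'tau': array([ 2.05212045e-04, -5.96443820e+01,  1.60755605e+00, -2.81200004e+01,
        1.23343058e-02,  9.33537172e-03,  4.16800034e-07]), 'tcp_pos': array([0.27365409, 0.61640369, 0.23033578]), 'orientation': array([ 2.63289610e+00,  1.71189347e+00, -2.24858426e-03]), 'contact_force': array([-0.17523121, -0.20252831,  0.30969471]), 'moment': array([-0.0037748 ,  0.01336267, -0.00737229]), 'grip_width': 0.08564496587398097}
scene {'fx': 483.4331131659369, 'fy': 483.4331131659369, 'cx': 325.6298932571385, 'cy': 239.4646873950094, 'eye': array([ 0.99921473, -0.34828509,  0.81438191]), 'orientation': array([0.53013281, 0.24883624, 0.87769219])}
top {'fx': 438.9999167505242, 'fy': 438.9999167505242, 'cx': 328.21804725238155, 'cy': 240.34245900761346, 'eye': array([ 0.51681353, -0.03801375,  1.11782896]), 'orientation': array([ 0.0636272 , -0.0948016 , -1.57962749])}
{'fx': 355.8145547182275, 'fy': 355.8145547182275, 'cx': 322.8080777363231, 'cy': 242.17604319564958, 'T_tool_cam': array([[ 9.99999115e-01, -1.11745454e-03, -7.22413517e-04,
        -3.93361283e-04],
       [-1.27839171e-03, -9.57451717e-01, -2.88590671e-01,
        -7.38878112e-02],
       [-3.69189105e-04,  2.88591339e-01, -9.57452298e-01,
        -1.42452041e-01],
       [ 0.00000000e+00,  0.00000000e+00,  0.00000000e+00,
         1.00000000e+00]])}
```

View pics/scene0.png

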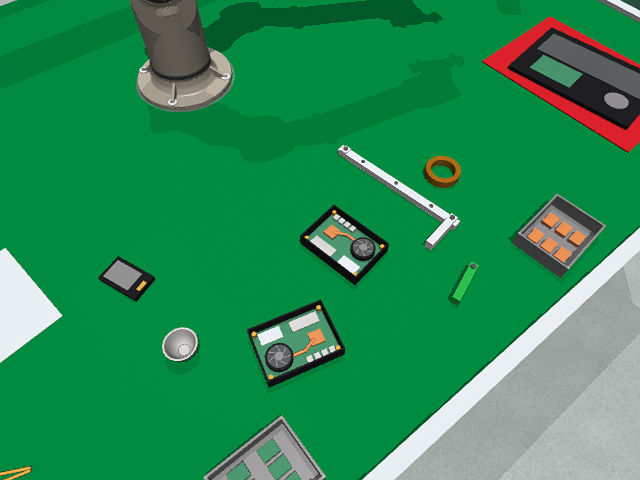

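View pics/top0.png

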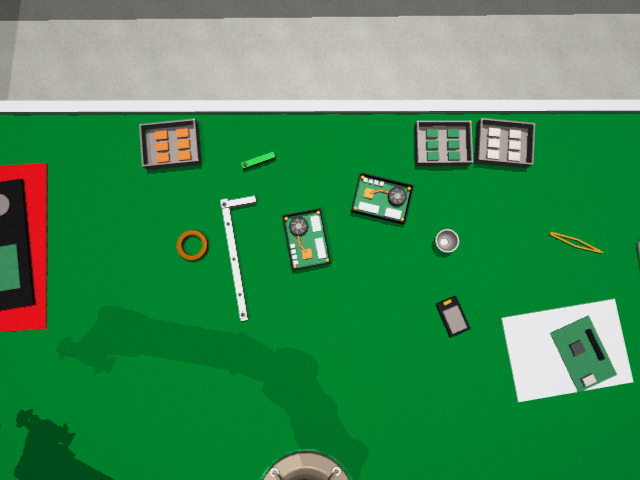

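The top view shows the base at (307,240), the fence from (243,318) to (226,203) with the white stop at its far end (240,202). The green block at (258,160) is a stop look-alike. The second base at (382,199) is the one to ignore.

```bash
cat > h.py <<'E'
from bench import *
import cv2, numpy as np
from scipy.spatial.transform import Rotation as R
def cam(n,obs=None):
    c=calibration(n)
    if n=="wrist":
        o=obs; T=np.eye(4);T[:3,:3]=R.from_rotvec(o["orientation"]).as_matrix();T[:3,3]=o["tcp_pos"]
        T=T@np.array(c["T_tool_cam"]); return c,T[:3,:3],T[:3,3]
    return c,R.from_rotvec(c["orientation"]).as_matrix(),np.array(c["eye"])
def cloud(n,d,obs=None):
    c,Rm,e=cam(n,obs); v,u=np.mgrid[0:480,0:640]
    P=np.stack([(u-c["cx"])/c["fx"]*d,-(v-c["cy"])/c["fy"]*d,-d],-1)
    return P@Rm.T+e
def rays(n,uv,z,obs=None):
    c,Rm,e=cam(n,obs); uv=np.atleast_2d(uv).astype(float)
    P=np.stack([(uv[:,0]-c["cx"])/c["fx"],-(uv[:,1]-c["cy"])/c["fy"],-np.ones(len(uv))],-1)@Rm.T
    return e+P*((z-e[2])/P[:,2])[:,None]
def rect(xy):
    (c,s,a)=cv2.minAreaRect((np.asarray(xy)*1000).astype(np.float32)); 
    if s[0]<s[1]: s=(s[1],s[0]);a+=90
    a=(a+90)%180-90
    return np.round(c,1),np.round(s,1),round(a,2)
E
cat > m.py <<'E'
from h import *
import sys
def measure(n,p,d,bx,obs=None):
    # base: non-green dark pixels within window
    X=cloud(n,d,obs)
    hsv=cv2.cvtColor(p,cv2.COLOR_RGB2HSV)
    x0,x1,y0,y1=bx
    w=(X[...,0]>x0)&(X[...,0]<x1)&(X[...,1]>y0)&(X[...,1]<y1)&(d>0)
    rim=w&(hsv[...,2]<60)&(X[...,2]>.022)&(X[...,2]<.04)
    print(n,"rim z",np.percentile(X[rim][:,2],[5,50,95]).round(4),rim.sum(),"rect",rect(X[rim][:,:2]))
    return X,hsv
E
python3 - <<'E'
from m import *
for n in ["top","scene"]:
    d=np.load(f"pics/{n}0.npy");p=np.load(f"pics/{n}0rgb.npy")
    X=cloud(n,d)
    for nm,uv in [("table",[(340,310)])]:pass
    if n=="top":
        print("table z",np.median(X[330:350,380:400,2]))
        for nm,(u,v) in dict(base=(307,240),fn=(243,318),ff=(226,203),st=(253,200),cup=(447,241),pack=(453,316),spool=(192,245)).items(): print(nm,X[v,u].round(3))
    # white bar
    hsv=cv2.cvtColor(p,cv2.COLOR_RGB2HSV)
    bc=X[240,307] if n=="top" else bc
    X,h=measure(n,p,d,(bc[0]-.11,bc[0]+.11,bc[1]-.09,bc[1]+.09))
    F=(h[...,1]<60)&(h[...,2]>110)&(X[...,2]>.008)&(X[...,2]<.03)&(X[...,1]>bc[1]+.05)&(X[...,1]<bc[1]+.25)&(X[...,0]>.2)&(X[...,0]<.75)
    nn,l,st,ce=cv2.connectedComponentsWithStats(F.astype(np.uint8))
    for i in range(1,nn):
        if st[i,4]>100:
            q=X[l==i]; print(i,st[i],"z",np.percentile(q[:,2],[5,50,95]).round(4)); np.save(f"pics/F_{n}{i}.npy",q)
E
```

```text
table z 0.00030011236798754837
base [ 0.63  -0.007  0.011]
fn [0.437 0.153 0.014]
ff [0.724 0.196 0.024]
st [0.731 0.128 0.024]
cup [ 0.624 -0.364  0.007]
pack [ 0.435 -0.371  0.01 ]
spool [ 0.621  0.286 -0.001]
top rim z [0.0229 0.0297 0.0337] 214 rect (array([631.5,  -4.8]), array([139.9,  97.8]), 10.25)
1 [ 221  196   35  125 1035] z [0.0133 0.0171 0.0237]
scene rim z [0.0226 0.028  0.0322] 750 rect (array([633.1,  -7. ]), array([140.8, 102.3]), 10.41)
1 [ 338  145  122  104 1236] z [0.0141 0.0173 0.024 ]
```

Run:
```python
from m import *
for n in ["top","scene"]:
    q=np.load(f"pics/F_{n}1.npy")
    f=q[(q[:,2]<.0195)&(q[:,0]<.69)]
    vx,vy,x0,y0=cv2.fitLine((f[:,:2]*1000).astype(np.float32),cv2.DIST_HUBER,0,.01,.01).ravel()
    if vx<0:vx,vy=-vx,-vy
    a=np.arctan2(vy,vx); ex=np.array([vx,vy]);ey=np.array([-vy,vx])
    t=(f[:,:2]*1000-[x0,y0])@np.c_[ex,ey]
    print(n,"ang",np.degrees(a),"across pct",np.percentile(t[:,1],[0,2,10,50,90,98,100]).round(1))
    A=(q[:,:2]*1000-[x0,y0])@np.c_[ex,ey]
    print(" along",A[:,0].min(),A[:,0].max(),"across",A[:,1].min(),A[:,1].max(), "rect fence",rect(f[:,:2]))
    top=q[:,2]>.0205
    print(" stop along",np.percentile(A[top][:,0],[1,50,99]).round(1),"across",np.percentile(A[top][:,1],[1,99]).round(1))
    # face: mid minus 9
    for al in (0,100): print("  line pt",(np.array([x0,y0])+al*ex-9*ey).round(1))
    S=A[top&(A[:,1]<-15)]; print("  stop body along",S[:,0].min(),S[:,0].max(), "center xy",(np.array([x0,y0])+np.median(S[:,0])*ex-9*ey).round(1))
```

```text
top ang 9.913137 across pct [-9.4 -8.7 -7.2 -0.   7.   8.5  9.5]
 along -135.71348833088334 172.5134255015242 across -78.4409554893502 9.623074862801705 rect fence (array([561.6, 172.3]), array([262.1,  18.8]), 10.0)
 stop along [-126.9  156.3  166. ] across [-77.4   7.5]
  line pt [567.7 164.2]
  line pt [666.3 181.4]
  stop body along 150.12308302898782 166.26803852475211 center xy [723.  191.3]
scene ang 10.216694 across pct [-9.8 -8.4 -7.1  0.   7.5  9.4 11.2]
 along -139.11914179462636 170.68544522056447 across -79.98620781132198 11.32556818864663 rect fence (array([561.8, 171.3]), array([262. ,  20.9]), 10.13)
 stop along [-128.9  154.9  163.3] across [-78.3   8.1]
  line pt [571.5 163.1]
  line pt [669.9 180.8]
  stop body along 147.65402661887717 163.55230860051242 center xy [724.8 190.7]
```

servo_tool(
  increments=[-30.3, 38.4, 0, 0, 0, 0, 40, -30.3, 38.4, 0, 0, 0, 0, 40, -30.3, 38.4, 0, 0, 0, 0, 40, -30.3, 38.4, 0, 0, 0, 0, 40, -30.3, 38.4, 0, 0, 0, 0, 40, -30.3, 38.4, 0, 0, 0, 0, 40, -30.3, 38.4, 0, 0, 0, 0, 40, -30.3, 38.4, 0, 0, 0, 0, 40],
)

```text
clock: 1.1
tcp_pos: [0.4567, 0.2691, 0.2311]
orientation: [-2.634, -1.713, 0.0]
contact_force: [-0.6, -0.0, 0.6]
grip_width: 0.0399
```

servo_tool(
  increments=[-30.3, 38.4, 0, 0, 0, 0, 40, -30.3, 38.4, 0, 0, 0, 0, 40, -30.3, 38.4, 0, 0, 0, 0, 40, -30.3, 38.4, 0, 0, 0, 0, 40, -30.3, 38.4, 0, 0, 0, 0, 40, -30.3, 38.4, 0, 0, 0, 0, 40, -30.3, 38.4, 0, 0, 0, 0, 40, -30.3, 38.4, 0, 0, 0, 0, 40],
)

```text
clock: 2.1
tcp_pos: [0.6391, -0.0767, 0.2309]
orientation: [-2.633, -1.713, 0.001]
contact_force: [0.8, 0.3, 0.2]
grip_width: 0.0399
```

servo_tool(
  increments=[0, 0, 0, 0, 0, 0.1222, 40, 0, 0, 0, 0, 0, 0.1222, 40, 0, 0, 0, 0, 0, 0.1222, 40, 0, 0, 0, 0, 0, 0.1222, 40, 0, 0, 0, 0, 0, 0.1222, 40, 0, 0, 0, 0, 0, 0.1222, 40, 0, 0, 0, 0, 0, 0.1222, 40, 0, 0, 0, 0, 0, 0.1222, 40],
)

```text
clock: 3.1
tcp_pos: [0.6384, -0.0753, 0.2308]
orientation: [-3.13, -0.269, 0.002]
contact_force: [0.7, 0.6, -0.8]
grip_width: 0.0401
```

Run:
```python
from m import *
o=get_obs(); p,d=grab_frame("wrist"); cv2.imwrite("pics/w1.png",p[:,:,::-1])
X,h=measure("wrist",p,d,(.52,.75,-.10,.09),o)
t=np.load("pics/top0rgb.npy");D=np.load("pics/top0.npy")
measure("top",t,D,(.6,.85,-.32,-.085))
```

```text
wrist rim z [0.0225 0.0283 0.0308] 1131 rect (array([632.2,  -6.8]), array([136.8,  98.8]), 10.14)
top rim z [0.0228 0.0283 0.0319] 236 rect (array([ 762.7, -219.1]), array([165.5, 165.5]), 75.84)
```

View pics/w1.png

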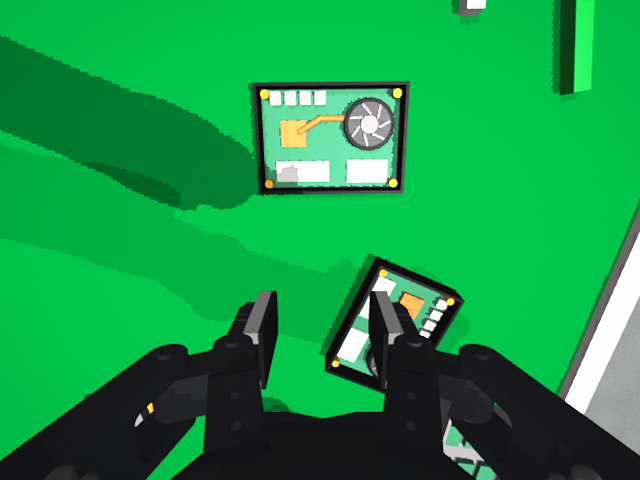

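The wrist view shows the base at (255..408, 83..192), lined up with the jaws. The look-alike sits under the fingers, with nearest corners at (378,260) and (328,370), so I check its clearance before descending.

Run:
```python
from m import *
o=get_obs()
print(rays("wrist",[(378,258),(328,372),(462,298),(260,193),(402,192)],.03,o).round(3))
print(rays("top",[(352,211),(362,176),(404,223)],.03).round(3))
```

```text
[[ 0.701 -0.112  0.03 ]
 [ 0.674 -0.255  0.03 ]
 [ 0.798 -0.141  0.03 ]
 [ 0.575 -0.066  0.03 ]
 [ 0.71  -0.042  0.03 ]]
[[ 0.7   -0.121  0.03 ]
 [ 0.79  -0.148  0.03 ]
 [ 0.669 -0.251  0.03 ]]
```

servo_tool(
  increments=[0, 0, 32, 0, 0, 0, 40, 0, 0, 32, 0, 0, 0, 40, 0, 0, 32, 0, 0, 0, 40, 0, 0, 32, 0, 0, 0, 40, 0, 0, 32, 0, 0, 0, 40, 0, 0, 30, 0, 0, 0, 40, 0, 0, 20, 0, 0, 0, 40, 0, 0, 9, 0, 0, 0, 40],
)

```text
clock: 4.15
tcp_pos: [0.6382, -0.0754, 0.0111]
orientation: [-3.129, -0.276, 0.002]
contact_force: [-0.3, -0.3, -0.3]
grip_width: 0.0399
```

servo_tool(
  increments=[0, -6, 0, 0, 0, 0, 40, 0, -10, 0, 0, 0, 0, 40, 0, -12, 0, 0, 0, 0, 40, 0, -12, 0, 0, 0, 0, 40, 0, -12, 0, 0, 0, 0, 40, 0, -12, 0, 0, 0, 0, 40, 0, -12, 0, 0, 0, 0, 40, 0, -8, 0, 0, 0, 0, 40],
)

```text
clock: 5.15
tcp_pos: [0.6238, 0.0084, 0.0122]
orientation: [-3.129, -0.276, 0.0]
contact_force: [0.7, -4.0, 2.8]
grip_width: 0.0398
```

Run:
```python
from m import *
o=get_obs();print(o["tcp_pos"],o["contact_force"])
for n in ["wrist","top"]:
    o=get_obs();p,d=grab_frame(n); cv2.imwrite(f"pics/{n}2.png",p[:,:,::-1])
    if n=="top": measure(n,p,d,(.52,.75,-.03,.145),o)
```

```text
[0.62382306 0.00844886 0.01221454] [ 0.66202191 -3.98495682  2.78677233]
top rim z [0.0231 0.0298 0.0327] 45 rect (array([654. , 123.9]), array([61.8, 20.7]), -12.38)
```

View pics/top2.png

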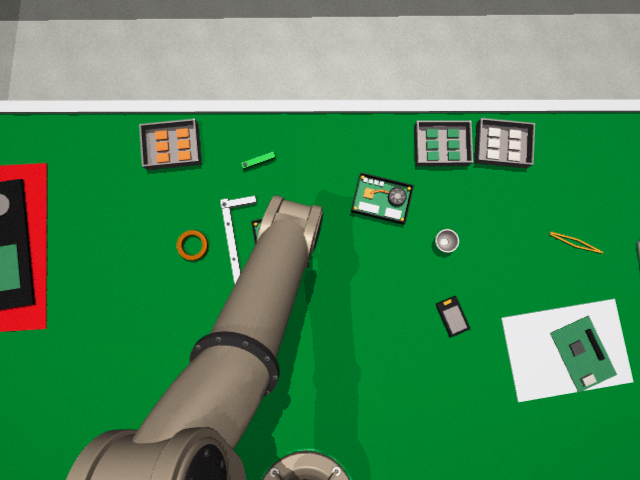

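View pics/wrist2.png

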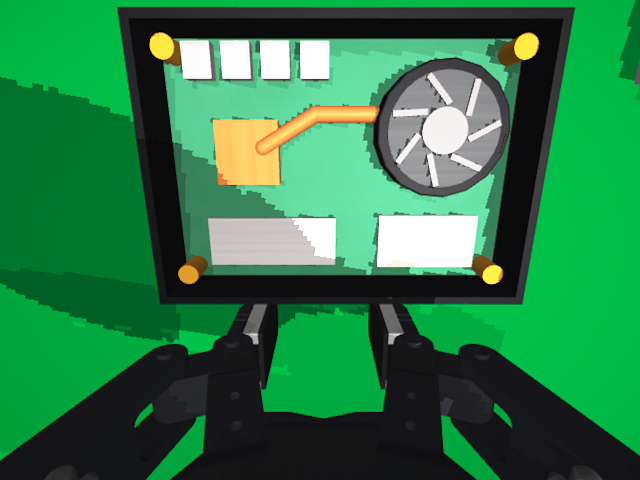

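```bash
cat > fr.py <<'E'
from m import *
ang=np.radians(10.05); ex=np.array([np.cos(ang),np.sin(ang)]);ey=np.array([-ex[1],ex[0]])
S=np.array([724.,191.])   # stop origin mm
def tof(P): P=np.asarray(P)[:,:2]*1000-S; return np.c_[P@ex,P@ey].round(1)
E
python3 - <<'E'
from fr import *
o=get_obs()
P=rays("wrist",[(161,303),(523,303),(574,8),(118,8)],.03,o)
print(tof(P),tof(P).mean(0), tof([o["tcp_pos"]])); q=tof(P)
for i in range(4): dv=q[(i+1)%4]-q[i]; print(np.hypot(*dv).round(1),np.degrees(np.arctan2(dv[1],dv[0])).round(2))
E
```

```text
[[-193.4 -149.9]
 [ -54.1 -149.4]
 [ -54.8  -50.4]
 [-194.   -50.8]] [-124.075 -100.125] [[-130.7 -161.1]]
139.3 0.21
99.0 90.41
139.2 -179.84
99.1 -89.65
```

servo_tool(
  increments=[0, -6, 0, 0, 0, 0, 40, 0, -8, 0, 0, 0, 0, 40, 0, -8, 0, 0, 0, 0, 40, 0, -8, 0, 0, 0, 0, 40, 0, -8, 0, 0, 0, 0, 40, 0, -5, 0, 0, 0, 0, 40, 0, -3, 0, 0, 0, 0, 40, 0, -2, 0, 0, 0, 0, 40],
)

```text
clock: 6.25
tcp_pos: [0.6157, 0.0546, 0.0123]
orientation: [3.129, 0.275, 0.0]
contact_force: [-0.1, -2.3, -1.8]
grip_width: 0.0398
```

servo_tool(
  increments=[0, -1, 0, 0, 0, 0, 40, 0, 0, 0, 0, 0, 0, 40, 0, 0, 0, 0, 0, 0, 40, 0, 0, 0, 0, 0, 0, 40, 0, 0, 0, 0, 0, 0, 40, 0, 0, 0, 0, 0, 0, 40, 0, 0, 0, 0, 0, 0, 40, 0, 0, 0, 0, 0, 0, 40],
)

```text
clock: 7.25
tcp_pos: [0.6155, 0.0555, 0.0123]
orientation: [-3.129, -0.275, -0.0]
contact_force: [0.0, -0.8, -0.4]
grip_width: 0.0406
```

servo_tool(
  increments=[0, -1, 0, 0, 0, 0, 40, 0, 0, 0, 0, 0, 0, 40, 0, -1, 0, 0, 0, 0, 40, 0, 0, 0, 0, 0, 0, 40, 0, -1, 0, 0, 0, 0, 40, 0, 0, 0, 0, 0, 0, 40, 0, 0, 0, 0, 0, 0, 40, 0, 0, 0, 0, 0, 0, 40],
)

```text
clock: 8.25
tcp_pos: [0.615, 0.0586, 0.0123]
orientation: [-3.129, -0.275, -0.0]
contact_force: [0.4, -2.4, -0.3]
grip_width: 0.0401
```

Run:
```python
from fr import *
o=get_obs();p,d=grab_frame("wrist"); cv2.imwrite(f"pics/wrist3.png",p[:,:,::-1])
print(o["contact_force"],tof([o["tcp_pos"]]))
```

```text
[ 0.42408445 -2.37979016 -0.34119249] [[-130.4 -111.3]]
```

View pics/wrist3.png

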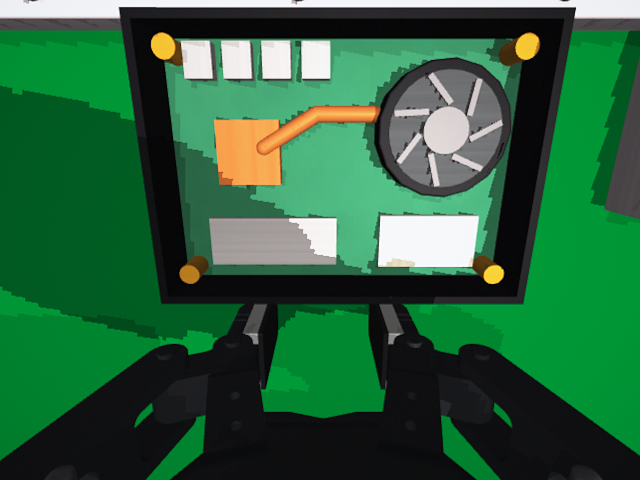

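The base sits just short of the fence: its far rim is at row 8 and the foot of the fence face at row 30 on both sides, so they're parallel.

Run:
```python
from fr import *
o=get_obs(); p=cv2.imread("pics/wrist3.png")
for c in (30,60,90,590,610): print(c,[tuple(int(v) for v in p[r,c]) for r in range(14,36,2)])
print("face bottom",tof(rays("wrist",[(60,30.5),(600,30.5)],0,o)),"face top edge",tof(rays("wrist",[(60,18.5),(600,18.5)],.016,o)))
print("rim",tof(rays("wrist",[(120,8),(575,8)],.03,o)))
```

```text
30 [(244, 241, 239), (231, 228, 235), (130, 127, 134), (79, 76, 82), (77, 75, 81), (66, 63, 68), (76, 73, 77), (74, 71, 78), (58, 97, 40), (43, 125, 0), (44, 125, 0)]
60 [(245, 242, 240), (232, 229, 236), (133, 128, 139), (79, 77, 81), (77, 74, 78), (68, 64, 69), (75, 73, 77), (75, 71, 77), (60, 100, 40), (44, 127, 0), (46, 128, 0)]
90 [(246, 243, 241), (233, 231, 237), (136, 131, 140), (79, 78, 82), (80, 77, 83), (69, 67, 71), (74, 72, 78), (77, 74, 79), (61, 101, 41), (44, 129, 0), (45, 128, 0)]
590 [(245, 242, 240), (235, 232, 239), (148, 145, 153), (74, 71, 77), (65, 63, 67), (64, 61, 66), (73, 70, 76), (74, 71, 76), (69, 92, 64), (44, 126, 0), (44, 126, 0)]
610 [(245, 241, 239), (235, 232, 238), (145, 143, 150), (76, 73, 78), (76, 73, 78), (73, 71, 75), (71, 70, 74), (72, 69, 74), (69, 93, 63), (43, 125, 0), (44, 125, 0)]
face bottom [[-232.3    0.5]
 [ -24.2    0.8]] face top edge [[-2.21e+02  1.00e-01]
 [-3.60e+01  4.00e-01]]
rim [[-193.    -0.9]
 [ -53.9   -0.7]]
```

servo_tool(
  increments=[0, -1, 0, 0, 0, 0, 40, 0, 0, 0, 0, 0, 0, 40, 0, -0.5, 0, 0, 0, 0, 40, 0, 0, 0, 0, 0, 0, 40, 0, 0, 0, 0, 0, 0, 40, 0, 0, 0, 0, 0, 0, 40, 0, 0, 0, 0, 0, 0, 40, 0, 0, 0, 0, 0, 0, 40],
)

```text
clock: 9.3
tcp_pos: [0.6148, 0.0595, 0.0123]
orientation: [3.129, 0.275, 0.0]
contact_force: [0.8, -4.8, -0.4]
grip_width: 0.04
```

servo_tool(
  increments=[0, -1, 0, 0, 0, 0, 40, 0, 0, 0, 0, 0, 0, 40, 0, 0, 0, 0, 0, 0, 40, 0, 0, 0, 0, 0, 0, 40, 0, 0, 0, 0, 0, 0, 40, 0, 0, 0, 0, 0, 0, 40, 0, 0, 0, 0, 0, 0, 40, 0, 0, 0, 0, 0, 0, 40],
)

```text
clock: 10.3
tcp_pos: [0.6148, 0.0596, 0.0124]
orientation: [3.128, 0.274, 0.001]
contact_force: [2.2, -8.0, -1.0]
grip_width: 0.0402
```

servo_tool(
  increments=[0, 10, 0, 0, 0, 0, 40, 0, 14, 0, 0, 0, 0, 40, 0, 0, -25, 0, 0, 0, 40, 0, 0, -30, 0, 0, 0, 40, 0, 0, -30, 0, 0, 0, 40, -29, 0, 0, 0, 0, 0, 40, -29, 0, 0, 0, 0, 0, 40, -29, 0, 0, 0, 0, 0, 40],
)

```text
clock: 11.3
tcp_pos: [0.5322, 0.0219, 0.0975]
orientation: [-3.129, -0.275, -0.0]
contact_force: [0.7, 0.5, -0.4]
grip_width: 0.0401
```

servo_tool(
  increments=[0, -42, 0, 0, 0, 0, 34, 0, -42, 0, 0, 0, 0, 34, 0, 0, 0, 0, 0, 0.175, 34, 0, 0, 0, 0, 0, 0.175, 34, 0, 0, 0, 0, 0, 0.175, 34, 0, 0, 0, 0, 0, 0.175, 34, 0, 0, 0, 0, 0, 0.175, 34, 0, 0, 0, 0, 0, 0.175, 34],
)

```text
clock: 12.3
tcp_pos: [0.5184, 0.1049, 0.0974]
orientation: [-2.841, 1.338, 0.001]
contact_force: [0.4, -0.7, -0.8]
grip_width: 0.0339
```

servo_tool(
  increments=[0, 0, 0, 0, 0, 0.174, 34, 0, 0, 0, 0, 0, 0.174, 34, 0, 0, 0, 0, 0, 0.173, 34, 0, 0, 0, 0, 0, 0, 34, 0, 0, 0, 0, 0, 0, 34, 0, 0, 0, 0, 0, 0, 34, 0, 0, 0, 0, 0, 0, 34, 0, 0, 0, 0, 0, 0, 34],
)

```text
clock: 13.3
tcp_pos: [0.5184, 0.1048, 0.0973]
orientation: [-2.407, 2.018, 0.0]
contact_force: [-0.4, 0.3, -0.8]
grip_width: 0.0341
```

Run:
```python
from fr import *
o=get_obs();p,d=grab_frame("wrist"); cv2.imwrite(f"pics/wrist4.png",p[:,:,::-1])
Rm=R.from_rotvec(o["orientation"]).as_matrix()
print(o["contact_force"],o["tcp_pos"],tof([o["tcp_pos"]]),"yaw",np.degrees(np.arctan2(Rm[1,0],Rm[0,0])),Rm[:,2],o["joints"])
```

```text
[-0.41247807  0.25189014 -0.83816581] [0.51841718 0.10481309 0.09734102] [[-217.5  -49. ]] yaw -79.94311692645329 [-1.65060874e-05  2.66806855e-04 -9.99999964e-01] [-1.00609657  0.59516393  0.92325485  2.06174728 -0.66486337  0.81127082
 -1.07577144]
```

View pics/wrist4.png

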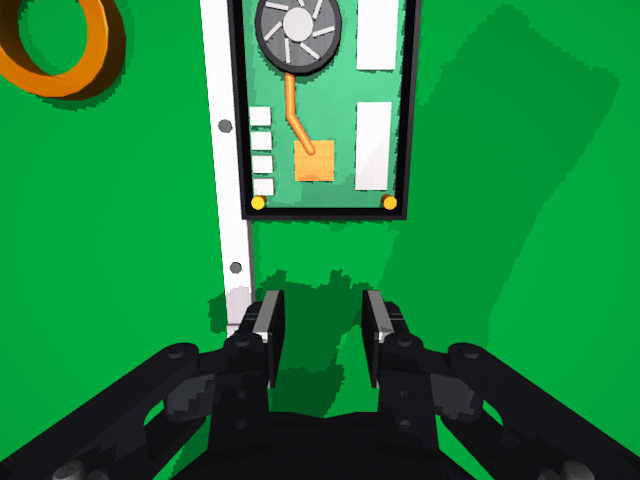

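servo_tool(
  increments=[3, 0, 10, 0, 0, 0, 34, 0, 0, 15, 0, 0, 0, 34, 0, 0, 18, 0, 0, 0, 34, 0, 0, 18, 0, 0, 0, 34, 0, 0, 15, 0, 0, 0, 34, 0, 0, 9, 0, 0, 0, 34, 0, 0, 0, 0, 0, 0, 34, 0, 0, 0, 0, 0, 0, 34],
)

```text
clock: 14.35
tcp_pos: [0.5193, 0.1019, 0.0127]
orientation: [-2.407, 2.018, -0.001]
contact_force: [0.1, -0.1, -0.3]
grip_width: 0.0343
```

servo_tool(
  increments=[0, -4, 0, 0, 0, 0, 34, 0, -8, 0, 0, 0, 0, 34, 0, -8, 0, 0, 0, 0, 34, 0, -8, 0, 0, 0, 0, 34, 0, -8, 0, 0, 0, 0, 34, 0, -7, 0, 0, 0, 0, 34, 0, -5, 0, 0, 0, 0, 34, 0, -2, 0, 0, 0, 0, 34],
)

```text
clock: 15.35
tcp_pos: [0.5685, 0.1107, 0.0122]
orientation: [2.407, -2.018, 0.0]
contact_force: [-4.8, -0.5, 1.4]
grip_width: 0.0341
```

Run:
```python
from fr import *
o=get_obs();p,d=grab_frame("wrist"); cv2.imwrite(f"pics/wrist5.png",p[:,:,::-1])
print(o["contact_force"],o["tcp_pos"],tof([o["tcp_pos"]]))
```

```text
[-4.78708275 -0.53978905  1.41558065] [0.56845436 0.11069367 0.01217742] [[-167.2  -51.9]]
```

View pics/wrist5.png

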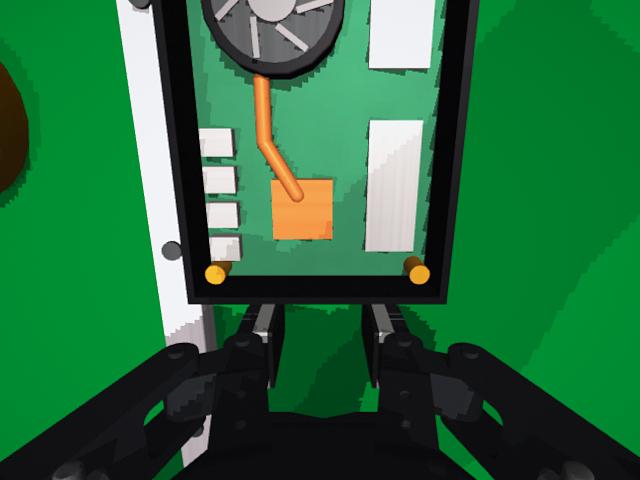

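servo_tool(
  increments=[0, -2, 0, 0, 0, 0, 34, 0, -2, 0, 0, 0, 0, 34, 0, -1, 0, 0, 0, 0, 34, 0, -1, 0, 0, 0, 0, 34, 0, -1, 0, 0, 0, 0, 34, 0, 0, 0, 0, 0, 0, 34, 0, 0, 0, 0, 0, 0, 34, 0, 0, 0, 0, 0, 0, 34],
)

```text
clock: 16.4
tcp_pos: [0.5753, 0.1119, 0.0124]
orientation: [-2.407, 2.018, -0.0]
contact_force: [-1.8, 0.7, -0.5]
grip_width: 0.0335
```

servo_tool(
  increments=[0, -0.5, 0, 0, 0, 0, 34, 0, 0, 0, 0, 0, 0, 34, 0, -0.5, 0, 0, 0, 0, 34, 0, 0, 0, 0, 0, 0, 34, 0, -0.5, 0, 0, 0, 0, 34, 0, 0, 0, 0, 0, 0, 34, 0, 0, 0, 0, 0, 0, 34, 0, 0, 0, 0, 0, 0, 34],
)

```text
clock: 17.4
tcp_pos: [0.5766, 0.112, 0.0123]
orientation: [-2.407, 2.019, -0.0]
contact_force: [-4.2, -0.8, 2.7]
grip_width: 0.0339
```

servo_tool(
  increments=[0, -1, 0, 0, 0, 0, 34, 0, 0, 0, 0, 0, 0, 34, 0, -1, 0, 0, 0, 0, 34, 0, 0, 0, 0, 0, 0, 34, 0, 0, 0, 0, 0, 0, 34, 0, 0, 0, 0, 0, 0, 34, 0, 0, 0, 0, 0, 0, 34, 0, 0, 0, 0, 0, 0, 34],
)

```text
clock: 18.4
tcp_pos: [0.5779, 0.1123, 0.0122]
orientation: [2.407, -2.018, -0.001]
contact_force: [-5.7, -1.6, 3.7]
grip_width: 0.0341
```

servo_tool(
  increments=[0, -1, 0, 0, 0, 0, 34, 0, 0, 0, 0, 0, 0, 34, 0, -1, 0, 0, 0, 0, 34, 0, 0, 0, 0, 0, 0, 34, 0, 0, 0, 0, 0, 0, 34, 0, 0, 0, 0, 0, 0, 34, 0, 0, 0, 0, 0, 0, 34, 0, 0, 0, 0, 0, 0, 34],
)

```text
clock: 19.4
tcp_pos: [0.5779, 0.1123, 0.0118]
orientation: [2.405, -2.017, -0.006]
contact_force: [-11.0, -1.7, 7.6]
grip_width: 0.034
```

servo_tool(
  increments=[0, 2, 0, 0, 0, 0, 34, 0, 10, 0, 0, 0, 0, 34, 0, 15, 0, 0, 0, 0, 34, 0, 0, -30, 0, 0, 0, 34, 0, 0, -40, 0, 0, 0, 34, 0, 0, -40, 0, 0, 0, 34, 0, 0, -40, 0, 0, 0, 34, 0, 0, -40, 0, 0, 0, 34],
)

```text
clock: 20.4
tcp_pos: [0.5534, 0.108, 0.2035]
orientation: [-2.406, 2.018, 0.0]
contact_force: [-0.1, 0.4, -0.0]
grip_width: 0.0338
```

servo_tool(
  increments=[0, 0, 0, 0, 0, 0, 34, 0, 0, 0, 0, 0, 0, 34, 0, 0, 0, 0, 0, 0, 34, 0, 0, 0, 0, 0, 0, 34, 0, 0, 0, 0, 0, 0, 34, 0, 0, 0, 0, 0, 0, 34, 0, 0, 0, 0, 0, 0, 34, 0, 0, 0, 0, 0, 0, 34],
)

```text
clock: 21.4
tcp_pos: [0.5539, 0.1081, 0.2023]
orientation: [-2.407, 2.019, -0.0]
contact_force: [0.7, -0.7, 0.9]
grip_width: 0.0342
```

Run:
```python
from fr import *
o=get_obs();print(o["contact_force"],o["tcp_pos"],tof([o["tcp_pos"]]))
for n in ["wrist","top","scene"]:
    o=get_obs();p,d=grab_frame(n); cv2.imwrite(f"pics/{n}6.png",p[:,:,::-1])
    np.save(f"pics/{n}6.npy",d)
```

```text
[ 0.67689949 -0.66247159  0.90415792] [0.55391782 0.10807121 0.20230886] [[-181.9  -52. ]]
```

View pics/wrist6.png

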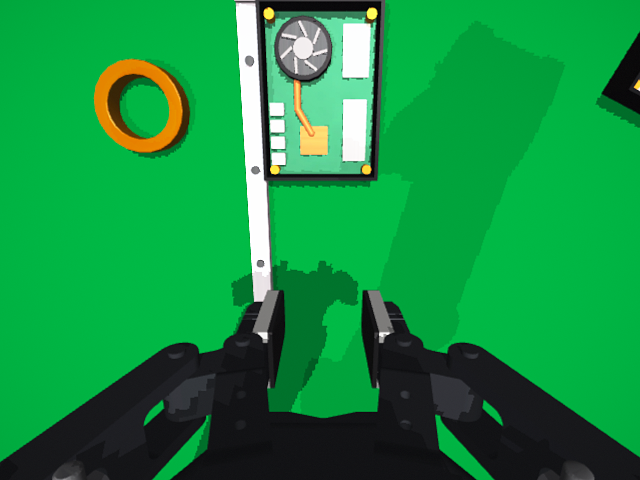

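View pics/scene6.png

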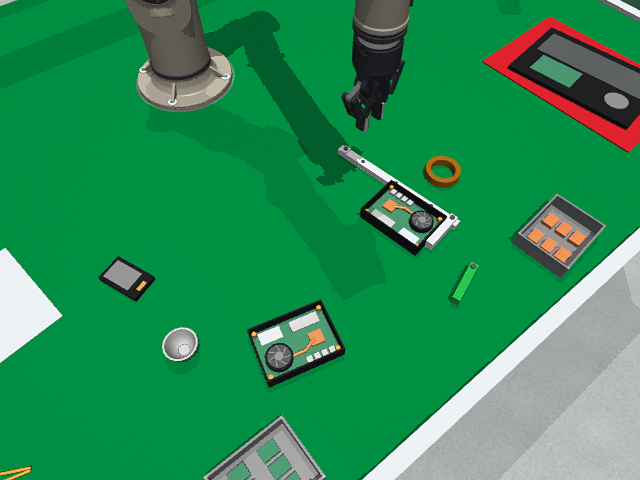

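servo_tool(
  increments=[19, -24, 0, 0, 0, 0, 40, 19, -24, 0, 0, 0, 0, 40, 19, -24, 0, 0, 0, 0, 40, 19, -25, 0, 0, 0, 0, 40, 0, 0, 0, 0, 0, -0.175, 40, 0, 0, 0, 0, 0, -0.175, 40, 0, 0, 0, 0, 0, -0.175, 40, 0, 0, 0, 0, 0, -0.175, 40],
)

```text
clock: 22.55
tcp_pos: [0.6626, 0.0501, 0.2022]
orientation: [2.956, -1.062, -0.0]
contact_force: [0.2, -0.4, 0.5]
grip_width: 0.0399
```

servo_tool(
  increments=[0, 0, 0, 0, 0, -0.175, 40, 0, 0, 0, 0, 0, -0.175, 40, 0, 0, 0, 0, 0, -0.175, 40, 0, 0, 0, 0, 0, -0.175, 40, 0, 0, 0, 0, 0, -0.172, 40, 0, 0, 10, 0, 0, 0, 40, 0, 0, 10, 0, 0, 0, 40, 0, 0, 0, 0, 0, 0, 40],
)

```text
clock: 23.55
tcp_pos: [0.6617, 0.0502, 0.1806]
orientation: [3.129, 0.274, -0.004]
contact_force: [-0.4, -0.3, -0.1]
grip_width: 0.0399
```

Run:
```python
from fr import *
o=get_obs();Rm=R.from_rotvec(o["orientation"]).as_matrix();print(o["tcp_pos"],tof([o["tcp_pos"]]),"yaw",np.degrees(np.arctan2(Rm[1,0],Rm[0,0])))
p,d=grab_frame("wrist"); cv2.imwrite(f"pics/wrist7.png",p[:,:,::-1])
cv2.imwrite("pics/wrist7z.png",cv2.resize(p[20:220,180:480,::-1],(800,533),interpolation=cv2.INTER_CUBIC))
```

```text
[0.66169608 0.050249   0.18062082] [[ -85.9 -127.7]] yaw 10.010224498899774
```

View pics/wrist7.png

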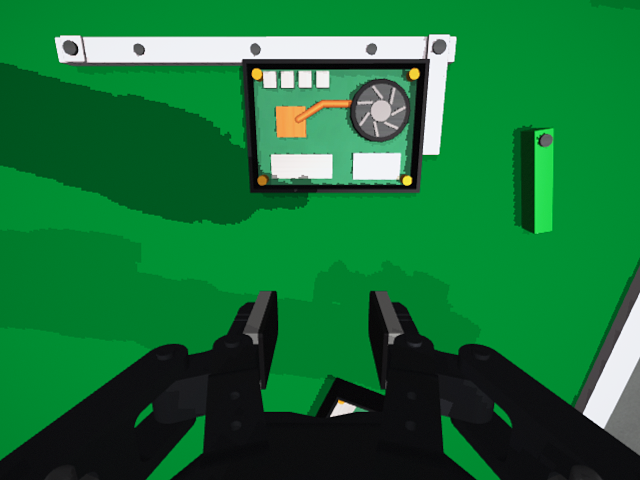

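View pics/wrist7z.png

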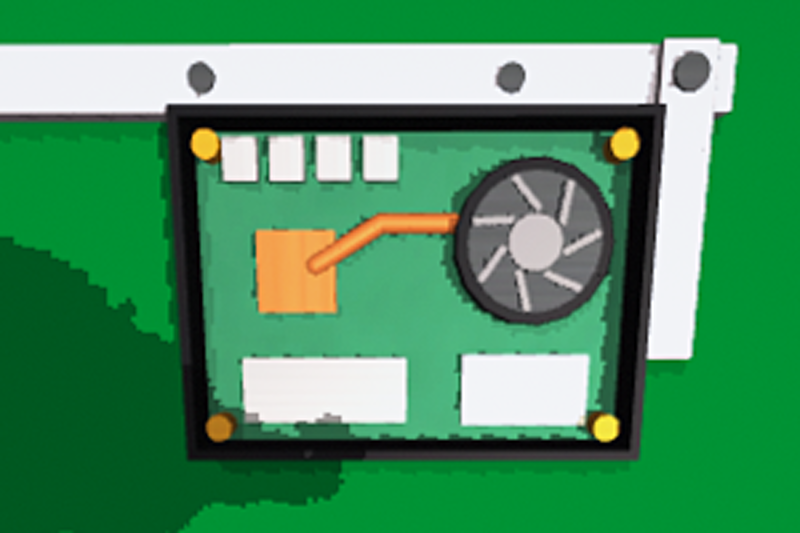

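The base is tucked into the corner, with its rim over the fence edge and against the stop. A final side press confirms it's flush.

servo_tool(
  increments=[5, 0, 20, 0, 0, 0, 40, 0, 0, 28, 0, 0, 0, 40, 0, 0, 30, 0, 0, 0, 40, 0, 0, 30, 0, 0, 0, 40, 0, 0, 30, 0, 0, 0, 40, 0, 0, 20, 0, 0, 0, 40, 0, 0, 10, 0, 0, 0, 40, 0, 0, 0, 0, 0, 0, 40],
)

```text
clock: 24.6
tcp_pos: [0.6675, 0.0509, 0.0139]
orientation: [3.129, 0.276, -0.001]
contact_force: [0.7, 0.1, 0.3]
grip_width: 0.04
```

servo_tool(
  increments=[0, -5, 0, 0, 0, 0, 40, 0, -5, 0, 0, 0, 0, 40, 0, -4, 0, 0, 0, 0, 40, 0, -1, 0, 0, 0, 0, 40, 0, -1, 0, 0, 0, 0, 40, 0, -1, 0, 0, 0, 0, 40, 0, 0, 0, 0, 0, 0, 40, 0, 0, 0, 0, 0, 0, 40],
)

```text
clock: 25.6
tcp_pos: [0.6646, 0.0676, 0.0143]
orientation: [3.129, 0.276, -0.0]
contact_force: [0.6, 0.0, 0.4]
grip_width: 0.0399
```

servo_tool(
  increments=[0, -1, 0, 0, 0, 0, 40, 0, 0, 0, 0, 0, 0, 40, 0, -1, 0, 0, 0, 0, 40, 0, 0, 0, 0, 0, 0, 40, 0, 0, 0, 0, 0, 0, 40, 0, 0, 0, 0, 0, 0, 40, 0, 0, 0, 0, 0, 0, 40, 0, 0, 0, 0, 0, 0, 40],
)

```text
clock: 26.6
tcp_pos: [0.6644, 0.0683, 0.0143]
orientation: [3.128, 0.275, 0.001]
contact_force: [1.4, -5.6, -1.1]
grip_width: 0.0401
```

servo_tool(
  increments=[0, -1, 0, 0, 0, 0, 40, 0, 0, 0, 0, 0, 0, 40, 0, 0, 0, 0, 0, 0, 40, 0, 0, 0, 0, 0, 0, 40, 0, 0, 0, 0, 0, 0, 40, 0, 0, 0, 0, 0, 0, 40, 0, 0, 0, 0, 0, 0, 40, 0, 0, 0, 0, 0, 0, 40],
)

```text
clock: 27.6
tcp_pos: [0.6644, 0.0683, 0.0143]
orientation: [3.127, 0.274, 0.001]
contact_force: [1.4, -7.0, -1.8]
grip_width: 0.0402
```

servo_tool(
  increments=[0, 3, 0, 0, 0, 0, 40, 0, 10, 0, 0, 0, 0, 40, 0, 12, 0, 0, 0, 0, 40, 0, 0, -30, 0, 0, 0, 40, 0, 0, -40, 0, 0, 0, 40, 0, 0, -40, 0, 0, 0, 40, 0, 0, -30, 0, 0, 0, 40, 0, 0, 0, 0, 0, 0, 40],
)

```text
clock: 28.6
tcp_pos: [0.6703, 0.0453, 0.1572]
orientation: [-3.129, -0.276, -0.008]
contact_force: [0.0, 0.7, -0.5]
grip_width: 0.04
```

Run:
```python
from fr import *
o=get_obs();print(o["clock"],o["tcp_pos"],o["contact_force"])
p,d=grab_frame("wrist"); cv2.imwrite(f"pics/wrist8.png",p[:,:,::-1]); cv2.imwrite("pics/wrist8z.png",cv2.resize(p[0:240,180:500,::-1],(800,600),interpolation=cv2.INTER_CUBIC))
p,d=grab_frame("top"); cv2.imwrite(f"pics/top8.png",p[:,:,::-1])
X=cloud("top",d)
p0=cv2.imread("pics/top0.png")
df=cv2.absdiff(p0,p[:,:,::-1].copy()).max(2)
for nm,(u,v) in dict(cup=(447,241),pack=(453,316),spool=(192,245),other=(382,199)).items(): print(nm,(df[v-20:v+20,u-20:u+20]>40).sum())
```

```text
28.6 [0.67027449 0.04534077 0.15724387] [ 0.01629903  0.67661828 -0.4662764 ]
cup 0
pack 0
spool 158
other 0
```

View pics/wrist8z.png

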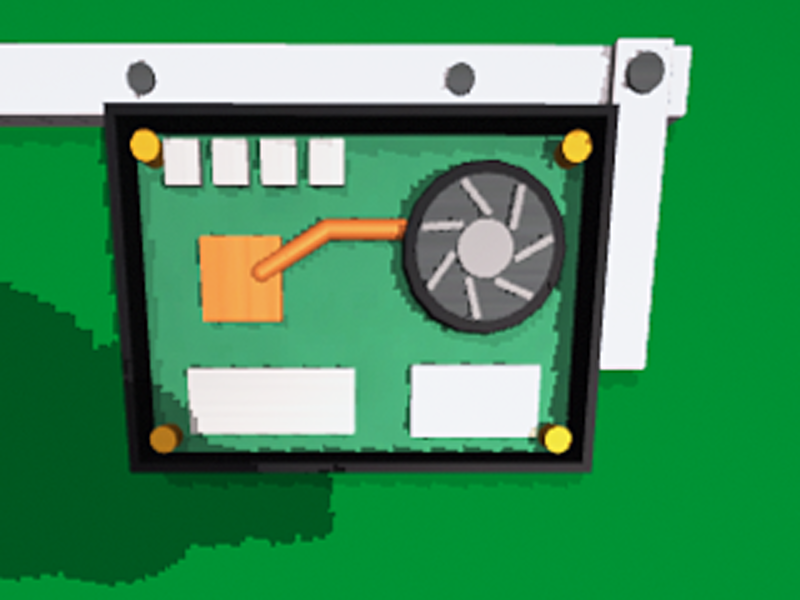

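View pics/top8.png

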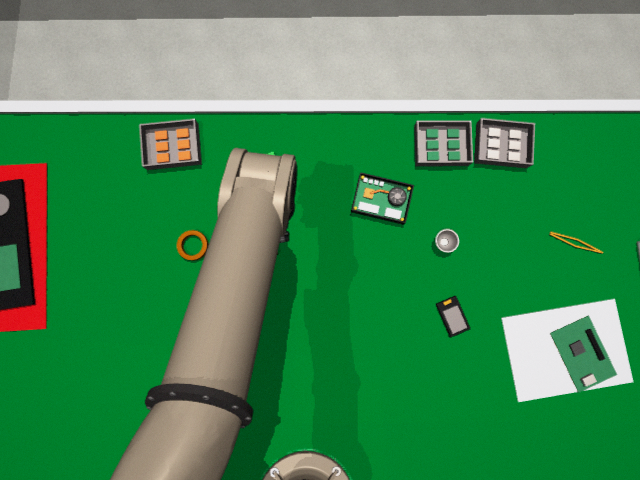

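Run:
```python
from fr import *
o=get_obs()
f=lambda L:[(180+u/2.5-.3,v/2.5-.3) for u,v in L]
print("rim",tof(rays("wrist",f([(105,105),(617,107),(591,470),(132,470)]),.03,o)))
print("stop far edge top",tof(rays("wrist",f([(667,120),(645,370)]),.022,o)))
print("fence top back/front edge",tof(rays("wrist",f([(20,44),(20,115),(590,46)]),.016,o)))
```

```text
rim [[-1.486e+02 -1.000e-01]
 [-1.160e+01 -3.000e-01]
 [-1.100e+01 -9.730e+01]
 [-1.483e+02 -9.760e+01]]
stop far edge top [[  4.6  -1.7]
 [  4.9 -68.6]]
fence top back/front edge [[-174.5   18. ]
 [-176.3    0.4]
 [ -16.7   17.9]]
```

```bash
python3 -c "
from bench import *
print(hand_in())"
```

```text
the job is handed in; nothing more can be done
None
```

The base is in the inside corner of the fixture, flush along the fence and up against the far-end stop, and the job is handed in at about 29 s of the 58 s allowed.

I pushed it in three steps, always flat on the bench:
1. **Fence:** I pushed the right long side with both fingertips until the base met the fence, where it stopped moving at about 8 N.
2. **Stop:** I pushed the near end along the fence until it met the stop, where it stopped moving at about 11 N sideways, with 7.6 N vertical.
3. **Final press:** I pressed the long side once more at about 7 N. The base shifted less than 1 mm, and I backed the gripper away and up.

**Last checks:**
- **Seating:** in the last wrist view the rim is within about 0.5 mm of the fence face and of the stop face, and square to them within about 0.3 degrees. The camera calibration is only good to about 2 mm, so the pushes coming to a halt are the stronger evidence.
- **Bystanders:** the cup, the battery pack and the look-alike base show no change between the first and last top pictures. The spool's pixel check did show a difference; it looks like the arm covering part of that area, and the spool itself appears in its original place.
- **Not checked:** the arm hid the base in the last top picture, so the final seating was measured from the wrist camera only.

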